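Shingle the sample boards in the drying tray

ROBOT

A 7-joint arm with a two-finger parallel gripper is mounted at the origin on the work surface. World frame = base frame: x ahead of the robot, y to its left, z up, the work surface at z = 0. Lengths are in mm, angles in rad, forces in N, time in s.
With the tool pointing down it reaches from about 425 to 975 mm from the base axis. Payload 16.7 kg.
Tool frame: the origin (TCP) lies between the finger pads; the fingertips stand 8 mm ahead of it and the grasp point (between the pads) lies 11 mm behind it (ctrl.tip_reach is the distance from the TCP to the fingertips, in mm); z points along the fingers, y is the line along which they close (so a half turn about z gives the same grasp; the last joint's range is limited). The gripper opens to 85 mm and grips with 20 to 120 N. Pads are 22 mm wide; open, the fingers measure 114 mm over their backs; the gripper's body (76 mm by 85 mm) begins 54 mm behind the grasp point. The pads swing forward as they close: fully open they stand 13 mm farther back than shut.
Start: joints at [1.069, 0.426, 0.074, 1.606, -0.034, 1.111, -0.067], TCP at [232.564, -633.633, 239.302] pointing down, gripper open.
Joint ranges: [-2.85, 2.85], [-0.5, 2.14], [-1.23, 1.37], [0.21, 2.46], [-1.02, 4.16], [0.16, 2.05], [-2.73, 2.73]. Speed limits (rad/s): [1.89, 1.89, 2.39, 2.39, 3.01, 3.01, 3.01].

INTERFACE

Orientations are given as [roll, pitch, yaw] about the fixed x, y, z axes, in that order (R = Rz(yaw) Ry(pitch) Rx(roll)).
In Python, from cell import ctrl gives the robot as it stands.
- The arm moves only by the tool servo_tool, never from a script. Its argument "commands" is a list that holds one entry, the list of rows, each a list of 7 numbers: the opening, from 0 (shut) to 1 (fully open), then the shift along the tool's x, y, z in cm, then the turn, a rotation vector about the tool's x, y, z in units of 5 degrees (1.0 is 5 degrees). In form: [[[gripper, tx, ty, tz, rx, ry, rz], ...]]. A call has 1 to 5 rows; each row is the pose to reach, as a shift and turn from the pose commanded when the call began, along the tool's axes at that moment; what a row does not reach only later rows make up. A row lasts 1/12 s, in which the tool goes at most 41.7 mm and 7.16 degrees, less where a joint would pass 70% of its speed; a pose out of reach is approached as far as the arm can. A call with a gripper value outside its range is refused whole. The fingers move at their own pace and stop on an object; "newtons" is the grip in N (left out, the last holds). Time passes only in rows, so rows that repeat a pose let the fingers close. It gives the time, the measured TCP pose, the force, the opening and the grip force at its end, in the units of the state.
- ctrl.sense(): the state, without advancing time (a new reading comes with each control period).
- ctrl.read_camera(name): name is "side" or "top"; returns (picture, depth): 480x640x3 uint8, red, green, blue; 480x640 float32, mm along the optical axis (not along the pixel's ray), 0 where there is no reading.
- ctrl.camera_params(name): a dict with "mtx" (3x3 intrinsics, pixels), "distortion" ([k1, k2, p1, p2, k3] as OpenCV has them; the pictures are not rectified), "R" (3x3) and "t" (3): a world point X has camera coordinates R X + t. Camera axes: x right, y down, z forward; pixel columns grow to the right and rows downward; lengths in mm; the calibration is good to about 2 mm. A picture is of the moment at which its call begins. camera_params takes no time and is no camera call.
- ctrl.sign_off(): hands the job in; it is judged then, once.
The state is a dict: "t": time; "q": joint angles; "qvel": joint speeds; "joint_efforts": joint torques, N m; "eef_pos": TCP position; "eef_rot": TCP orientation; "ft_force": force on the tool from outside, world axes, zero at the start; "torque": the same for the moment, N m; "opening": finger opening in mm; "grasp_force": force on a finger pad.
Only numpy, scipy, OpenCV 4.12 (cv2) and the standard library are available. Lean on these libraries where they do the work, as an engineer would, in place of code of your own. Each camera call takes 0.05 s, during which the arm holds its last target. There are 200 camera calls.

TASK

Lay the three wooden sample boards out as a neat shingled row down the middle of the drying tray. Take them one at a time from the top of the stack, lifting each without dragging up the one below: lean the first on the sloping rest with its lower end at the foot of the rest, then lay each next board on the one before, one step farther down the tray, so that about a third of the covered board's length (some 35 mm) stays showing. Lay the boards down rather than dropping them, and leave everything else where it is.

Things in the scene. Friction and masses are not known exactly. Their poses are not given: they have to be found in the camera images.
- tray: shallow wooden tray fixed to the table, 260 mm (its x) x 142 mm (its y), floor top 8 mm above the table, rim 18 mm high and 6 mm thick; origin under its centre on the table, z up. On the centre line of its -x half stands a fixed sloping rest. The row of boards runs along +x, their lower ends towards +x
- rest_foot (a point): foot of the sloping rest: middle of the line where its upper face meets the tray floor, 10 mm from the tray's centre towards the tray's -x, 8 mm above the table; axes as the tray. The rest, 36 mm wide (narrower than a board) and 85 mm long, rises from here towards the tray's -x end at 16.6 degrees (0.29 rad)
- rest_place (a point): where the centre of the first board comes to lie on the rest, its lower end at the foot: tray x -61, y 0, z 28.5 mm (51 mm from the foot towards -x, 20.5 mm above it); axes as the tray. A next board 35 mm farther along tray x lies parallel (16.6 degrees), lower end on the tray floor, its centre at this same height
- block: wooden block fixed to the table that carries the stack, 100 mm (its x) x 34 mm (its y) x 30 mm high, narrower than the boards, whose long sides overhang it by about 8 mm; origin under its centre on the table
- board_top: oak-faced sample board, a flat rectangle 110 (its x) x 50 (its y) x 10 mm (its z), about 33 g; origin at its centre; both faces and both ends alike; at the start it is the top one of the stack (centre 55 mm above the table); it goes on the rest
- board_middle: oak-faced sample board, a flat rectangle 110 (its x) x 50 (its y) x 10 mm (its z), about 33 g; origin at its centre; both faces and both ends alike; at the start it is the middle one (centre 45 mm above the table); it goes on board_top
- board_bottom: oak-faced sample board, a flat rectangle 110 (its x) x 50 (its y) x 10 mm (its z), about 33 g; origin at its centre; both faces and both ends alike; at the start it is the bottom one, on the block (centre 35 mm above the table); it goes on board_middle
- tape_roll: roll of masking tape lying flat, 92 mm across and 24 mm high, 76 mm hole, on the table near the stack; origin at its underside; to be left alone
- filler_tin: small closed tin, 62 mm across, 42 mm high, near the stack; origin at its underside; to be left alone
- wax_tin: closed jar, 68 mm across, 48 mm high; origin at its underside; to be left alone
- glue_bottle: slim white bottle, 44 mm across, 140 mm high; origin at its underside; to be left alone
- pliers: pliers lying flat, about 170 mm long, 15 mm high; origin at its underside; to be left alone
- screwdriver: screwdriver lying on the table, about 200 mm long; origin near its middle; to be left alone

How it is judged:
By the outcome, as a careful person would: the job done as asked, in the order asked, and still so for the second after the job is handed in, with the robot touching nothing.
It also fails if it takes over 67 s, if anything falls off the work surface, if the arm or the gripper's body presses on something with over 40 N, if the wrist force passes 120 N, or if a joint passes its speed limit or range.

## Working session

There is one attempt and no reset: what is moved stays moved. The work goes in short steps, Python scripts to look and compute and a tool call to move; the robot and the scene stay as the last step left them, time stands still between calls to the robot, and variables do not carry over. Pictures are saved under pics/ and viewed, at most 10 in all, crops included, and the job is handed in when it is done.

Besides the shell and the picture viewer there is one more tool, called after ">>>" as name([rows], argument=value, ...), one row to a line, values as JSON. servo_tool: Moves the arm, as the interface text tells. Its arguments: {"type":"object","properties":{"commands":{"type":"array"},"newtons":{"type":"number"}},"required":["commands"]}

```bash
ls; mkdir -p pics
python3 - <<'E'
from cell import ctrl
import cv2,numpy as np
for n in("top","side"):
    p,d=ctrl.read_camera(n); cv2.imwrite(f"pics/{n}0.png",p[:,:,::-1]); np.savez(f"{n}0.npz",p=p,d=d)
    c=ctrl.camera_params(n); print(n,{k:np.round(v,3).tolist() for k,v in c.items()})
print(ctrl.sense())
E
```

```text
pics
top {'mtx': [[537.647, 0.0, 317.204], [0.0, 537.647, 238.876], [0.0, 0.0, 1.0]], 'distortion': [-0.11, 0.0, 0.0, 0.0, 0.0], 'R': [[0.014, -1.0, -0.009], [-0.997, -0.014, -0.076], [0.076, 0.01, -0.997]], 't': [21.143, 520.68, 1517.032]}
side {'mtx': [[490.34, 0.0, 321.846], [0.0, 490.34, 245.619], [0.0, 0.0, 1.0]], 'distortion': [-0.062, 0.0, 0.0, 0.0, 0.0], 'R': [[-0.796, -0.605, 0.015], [-0.454, 0.579, -0.677], [0.401, -0.546, -0.736]], 't': [420.935, 254.018, 891.512]}
{'t': 0.1, 'q': array([ 1.06954224,  0.42666234,  0.07385244,  1.60653453, -0.03410157,
        1.11076429, -0.06710062]), 'qvel': array([-2.44924061e-05, -7.85971231e-04,  7.06125682e-04, -3.14852177e-04,
       -9.59914189e-04, -1.15264007e-04,  5.54064147e-05]), 'joint_efforts': array([ 1.05225653e-02, -9.51512718e+01,  3.77280951e+00, -4.64395595e+01,
        1.98095560e-02,  6.51459282e-03,  1.56894057e-04]), 'eef_pos': array([ 232.42782236, -633.35565695,  238.68907377]), 'eef_rot': array([-3.14048595e+00,  7.57216287e-05,  3.51721947e-01]), 'ft_force': array([-0.58825672,  0.19552265,  0.41328795]), 'torque': array([-0.02532573, -0.03435702,  0.08231974]), 'grasp_force': 0.0, 'opening': 85.47295299525796}
```

View pics/top0.png

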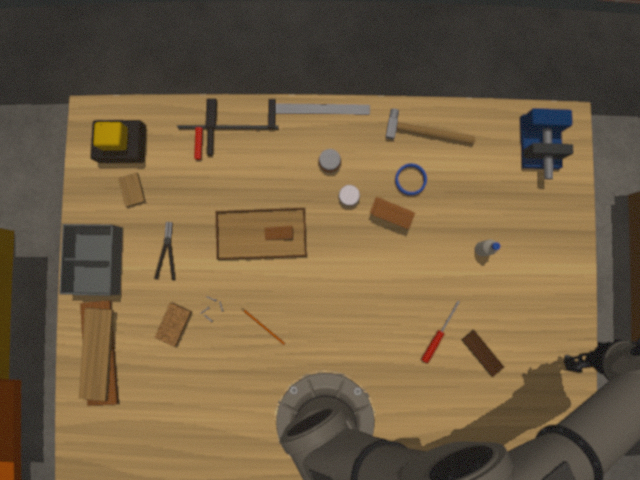

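View pics/side0.png

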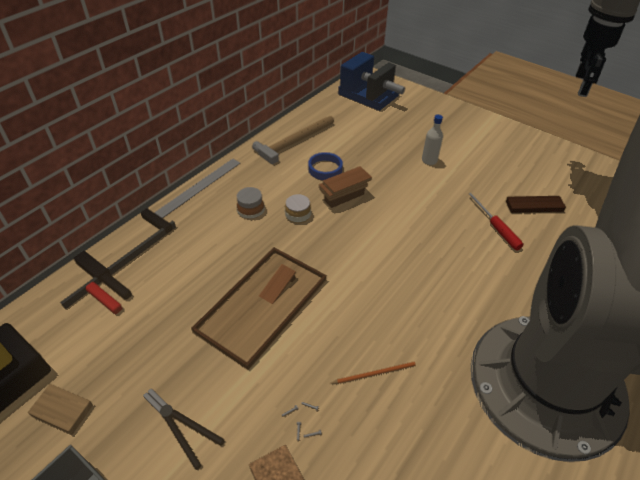

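```bash
cat > h.py <<'E'
import cv2,numpy as np
from cell import ctrl
def ray(n,uv,z):
    """pixels (N,2) -> world points on plane height z (scalar or N)"""
    c=ctrl.camera_params(n);R=np.array(c["R"]);t=np.array(c["t"])
    u=cv2.undistortPoints(np.float64(uv).reshape(-1,1,2),np.array(c["mtx"]),np.array(c["distortion"])).reshape(-1,2)
    d=np.c_[u,np.ones(len(u))]@R; C=-R.T@t
    s=(z-C[2])/d[:,2]; return C+d*s[:,None]
def world(n,d):
    c=ctrl.camera_params(n);R=np.array(c["R"]);t=np.array(c["t"])
    v,u=np.mgrid[:480,:640]
    p=cv2.undistortPoints(np.float64(np.c_[u.ravel(),v.ravel()]).reshape(-1,1,2),np.array(c["mtx"]),np.array(c["distortion"])).reshape(-1,2)
    P=np.c_[p,np.ones(len(p))]*d.reshape(-1,1)
    return ((P-t)@R).reshape(480,640,3)
def proj(n,X):
    c=ctrl.camera_params(n)
    return cv2.projectPoints(np.float64(X).reshape(-1,3),cv2.Rodrigues(np.array(c["R"]))[0],np.array(c["t"]),np.array(c["mtx"]),np.array(c["distortion"]))[0].reshape(-1,2)
E
python3 - <<'E'
from h import *
for n in("top","side"):
    f=np.load(n+"0.npz");p,d=f["p"],f["d"];W=world(n,d)
    print(n,"depth zeros",(d==0).mean())
    for nm,(cx,cy) in {"tray":(785,130),"stack":(820,-200)}.items():
        pass
    # stack: z 50..70 in region
    reg={"top":(slice(180,250),slice(355,430)),"side":(slice(160,210),slice(312,380))}[n]
    w=W[reg];m=(w[...,2]>50)&(w[...,2]<72)
    q=w[m];print("stack z",np.median(q[:,2]),q[:,2].std(),len(q))
    r=cv2.minAreaRect(np.float32(q[:,:2]));print(r)
    reg={"top":(slice(195,270),slice(205,318)),"side":(slice(240,375),slice(185,335))}[n]
    w=W[reg];
    for lo,hi in((4,12),(13,24),(22,34)):
        m=(w[...,2]>lo)&(w[...,2]<hi);q=w[m]
        print(lo,hi,len(q),cv2.minAreaRect(np.float32(q[:,:2])))
f=np.load("top0.npz");p=f["p"]
a=cv2.resize(p[170:270,205:435],None,fx=3.4,fy=3.4,interpolation=cv2.INTER_CUBIC)
g=np.load("side0.npz")["p"];b=cv2.resize(g[140:370,185:385],None,fx=3.4*1,fy=1.0,interpolation=cv2.INTER_CUBIC) 
b=cv2.resize(g[150:230,230:385],None,fx=3.2,fy=3.2,interpolation=cv2.INTER_CUBIC)
o=np.zeros((a.shape[0]+b.shape[0],a.shape[1],3),np.uint8);o[:a.shape[0]]=a;o[a.shape[0]:,:b.shape[1]]=b
print(o.shape)
cv2.imwrite("pics/z0.png",o[:,:,::-1])
E
```

```text
top depth zeros 0.003997395833333334
stack z 59.578317184343206 3.747814834142347 748
((604.8900756835938, -157.9695281982422), (167.0358123779297, 53.815826416015625), 68.37409210205078)
4 12 3144 ((540.1781616210938, 193.20700073242188), (216.1477508544922, 327.6300964355469), 0.8928584456443787)
13 24 884 ((536.3011474609375, 191.92271423339844), (142.85482788085938, 261.3769226074219), 3.0432112216949463)
22 34 177 ((535.6991577148438, 191.84324645996094), (141.10842895507812, 258.0260009765625), 3.170290231704712)
side depth zeros 0.004130859375
stack z 60.44064047268152 3.3972785695902097 805
((595.1497192382812, -179.0631866455078), (122.01319885253906, 55.73553466796875), 68.75)
4 12 6045 ((555.8974609375, 191.532470703125), (325.8611755371094, 335.9017639160156), 39.791934967041016)
13 24 1656 ((535.4884643554688, 193.70648193359375), (145.35678100585938, 261.60980224609375), 3.2435927391052246)
22 34 291 ((565.6610107421875, 191.93368530273438), (138.64767456054688, 246.68319702148438), 19.304061889648438)
(596, 782, 3)
```

View pics/z0.png

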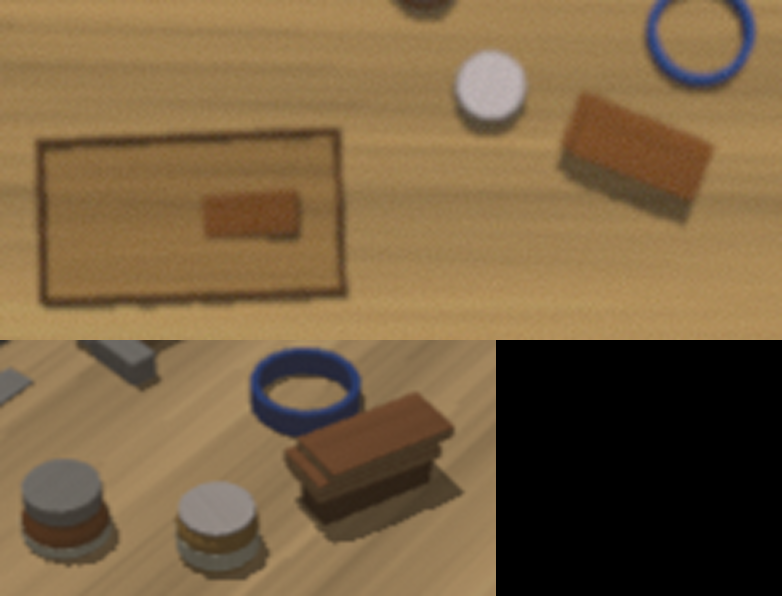

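The zoom shows the tray (corners around px 217,212 / 305,208 / 307,257 / 217,260 in the top view) with the rest in its right half, so tray +x points to image left. The stack is around (392,214). Its top board sits slightly back from the lower ones at the tray-side end. The blue tape ring is at (411,180) and the white tin at (349,195).

```bash
cat >> h.py <<'E'
from scipy.spatial.transform import Rotation as Rn
def board(n,p,d,roi,z,zt=5):
    """oblique rect of the reddish face at height z inside roi (r0,r1,c0,c1), at 4x upsampling"""
    r0,r1,c0,c1=roi;k=4
    lab=cv2.cvtColor(cv2.resize(p[r0:r1,c0:c1],None,fx=k,fy=k,interpolation=cv2.INTER_CUBIC),cv2.COLOR_RGB2LAB).astype(int)
    a=np.uint8(np.clip(lab[...,1],0,255)); th,m=cv2.threshold(a,0,255,cv2.THRESH_OTSU)
    c=max(cv2.findContours(m,cv2.RETR_EXTERNAL,cv2.CHAIN_APPROX_NONE)[0],key=cv2.contourArea).reshape(-1,2)
    return (c+.5)/k-.5+[c0,r0],th
def delta(pos,R,s=None,p0=None,R0=None):
    """tool-axes shift (cm) and turn (5deg) from present pose"""
    s=s or ctrl.sense()
    R0=Rn.from_euler("xyz",s["eef_rot"]) if R0 is None else R0
    p0=s["eef_pos"] if p0 is None else p0
    return np.round(np.r_[R0.inv().apply(np.array(pos)-p0)/10,np.degrees((R0.inv()*R).as_rotvec())/5],2)
E
python3 - <<'E'
from h import *
for n,roi,roit in(("top",(185,245,360,425),(0,0,0,0)),("side",(160,212,312,380),0)):
    f=np.load(n+"0.npz");p,d=f["p"],f["d"]
    c,th=board(n,p,d,roi,60)
    w=ray(n,c,60);print(n,th,cv2.minAreaRect(np.float32(w[:,:2])))
    q=cv2.approxPolyDP(np.float32(c).reshape(-1,1,2),1.5,True).reshape(-1,2)
    for x,y in zip(q,ray(n,q,60)):print(x,y[:2].round(1))
f=np.load("top0.npz");p,d=f["p"],f["d"];W=world("top",d)
for nm,(r0,r1,c0,c1),lo in(("white",(180,212,335,365),25),("grey",(145,175,315,345),25),("tape",(160,200,390,430),15)):
    q=W[r0:r1,c0:c1].reshape(-1,3);q=q[q[:,2]>lo];print(nm,cv2.minEnclosingCircle(np.float32(q[:,:2])),np.median(q[:,2]))
# tray rim and rest corners by dark mask
g=cv2.cvtColor(cv2.resize(p[195:275,205:320],None,fx=4,fy=4,interpolation=cv2.INTER_CUBIC),cv2.COLOR_RGB2GRAY)
m=np.uint8(g<85)*255;m=cv2.morphologyEx(m,cv2.MORPH_CLOSE,np.ones((9,9)))
c=max(cv2.findContours(m,cv2.RETR_EXTERNAL,cv2.CHAIN_APPROX_NONE)[0],key=cv2.contourArea).reshape(-1,2)
print("rim",cv2.minAreaRect(np.float32(ray("top",(c+.5)/4-.5+[205,195],18)[:,:2])))
c,th=board("top",p,d,(222,245,255,300),8)
for z in(8,32):print("rest",cv2.minAreaRect(np.float32(ray("top",c,z)[:,:2])))
print(ctrl.tip_reach)
E
```

```text
top 137.0 ((594.533203125, -179.81182861328125), (121.76167297363281, 54.38788986206055), 68.85198974609375)
[374.625 197.625] [ 635.4 -131.2]
[370.625 212.625] [ 592.9 -120.2]
[408.375 228.125] [ 550.9 -226.1]
[413.875 212.125] [ 596.1 -241.6]
[379.625 197.125] [ 637.1 -145.3]
side 135.0 ((593.3540649414062, -184.39993286132812), (111.91934967041016, 53.265045166015625), 69.6961898803711)
[371.125 176.375] [ 552.1 -227.3]
[358.125 165.875] [ 600.1 -241.5]
[322.875 180.375] [ 635.1 -142.2]
[333.875 191.875] [ 589.5 -124.8]
white ((646.8792724609375, -61.008888244628906), 31.228534698486328) 41.15655841007406
grey ((590.1218872070312, 2.225057601928711), 186.50648498535156) 47.26659883082461
tape ((565.8705444335938, -131.12110900878906), 216.95811462402344) 23.12421166798354
rim ((532.8167724609375, 191.47482299804688), (143.33309936523438, 260.0506896972656), 2.8264081478118896)
rest ((539.691650390625, 141.87216186523438), (39.79841995239258, 81.46968078613281), 5.342396259307861)
rest ((537.5819091796875, 139.87362670898438), (39.1799430847168, 80.20355224609375), 5.342357158660889)
8.0
```

Run:
```python
from h import *
print(delta([594,-183.5,160],Rn.from_euler("xyz",[np.pi,0,np.radians(69)])))
```

```text
[ 4.944e+01 -2.977e+01  7.900e+00 -1.000e-02 -0.000e+00 -9.770e+00]
```

>>> servo_tool([
  [[0.75,49.4,-29.8,4,0,0,-9.8],[0.75,49.4,-29.8,4,0,0,-9.8],[0.75,49.4,-29.8,4,0,0,-9.8],[0.75,49.4,-29.8,4,0,0,-9.8],[0.75,49.4,-29.8,4,0,0,-9.8]],
], newtons=40)

```text
t: 0.52
eef_pos: [363.4, -469.7, 224.6]
eef_rot: [-3.141, 0.0, 0.983]
ft_force: [1.4, -0.5, -0.5]
opening: 63.9
grasp_force: 0.0
```

Run:
```python
from h import *
print(delta([594,-183.5,160],Rn.from_euler("xyz",[np.pi,0,np.radians(69)])))
```

```text
[36.61  3.31  6.46 -0.   -0.   -2.54]
```

>>> servo_tool([
  [[0.75,35,3,6,0,0,-2.5],[0.75,35,3,6,0,0,-2.5],[0.75,35,3,6,0,0,-2.5],[0.75,35,3,6,0,0,-2.5],[0.75,35,3,6,0,0,-2.5]],
])

```text
t: 0.93
eef_pos: [492.3, -310.1, 189.4]
eef_rot: [-3.141, -0.0, 1.195]
ft_force: [1.1, -1.0, 0.5]
opening: 64.2
grasp_force: 0.0
```

Run:
```python
from h import *
print(delta([594,-183.5,160],Rn.from_euler("xyz",[np.pi,0,np.radians(69)])))
```

```text
[15.51  4.8   2.94 -0.   -0.   -0.11]
```

>>> servo_tool([
  [[0.75,12,4,2,0,0,-0.1],[0.75,12,4,2,0,0,-0.1],[0.75,12,4,2,0,0,-0.1],[0.75,12,4,2,0,0,-0.1],[0.75,12,4,2,0,0,-0.1]],
])

```text
t: 1.35
eef_pos: [574.3, -211.4, 168.9]
eef_rot: [-3.14, -0.001, 1.209]
ft_force: [-0.7, -0.3, -0.6]
opening: 63.8
grasp_force: 0.0
```

Run:
```python
from h import *
print(delta([594,-183.5,110],Rn.from_euler("xyz",[np.pi,0,np.radians(69)])), ctrl.sense()["eef_pos"],ctrl.sense()["qvel"].round(3))
p,d=ctrl.read_camera("side");np.savez("s1.npz",p=p,d=d)
s=ctrl.sense();R=Rn.from_euler("xyz",s["eef_rot"])
print(proj("side",s["eef_pos"]+R.apply([[0,0,0],[0,0,8],[0,32,5],[0,-32,5]])).round(1))
cv2.imwrite("pics/s1.png",cv2.resize(p[60:240,250:450],None,fx=3,fy=3,interpolation=cv2.INTER_CUBIC)[:,:,::-1])
W=world("side",d)[60:200,290:420].reshape(-1,3)
```

```text
[ 3.3   0.86  5.89 -0.02 -0.01  0.05] [ 574.30409144 -211.40644134  168.91182718] [ 0.049 -0.021  0.043  0.015  0.004  0.005  0.029]
[[364.3 138.4]
 [364.  141.3]
 [356.2 133.3]
 [372.3 147.4]]
```

View pics/s1.png

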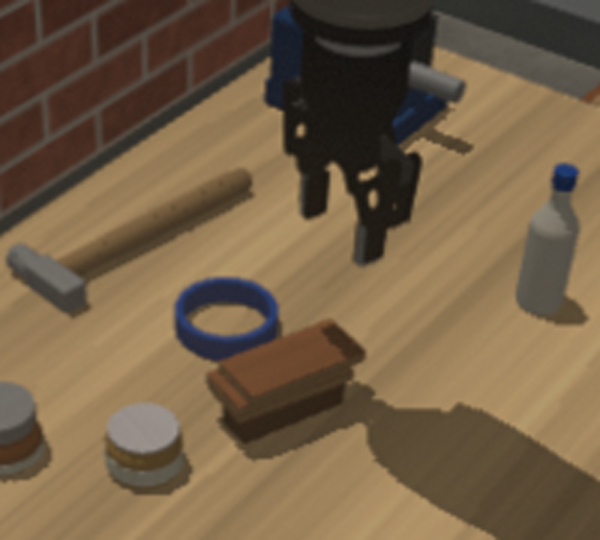

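The side view shows the open gripper up and to the right of the stack. The fingertips are at full-image px (354,132) and (372,147), which matches tips about 5 mm ahead of the TCP.

>>> servo_tool([
  [[0.75,3.3,0.86,4.0,0,0,0],[0.75,3.3,0.86,6,0,0,0],[0.75,3.3,0.86,7,0,0,0],[0.75,3.3,0.86,7,0,0,0],[0.75,3.3,0.86,7,0,0,0]],
])

```text
t: 1.82
eef_pos: [592.0, -188.8, 100.1]
eef_rot: [-3.141, 0.001, 1.202]
ft_force: [0.9, -0.3, 1.6]
opening: 64.0
grasp_force: 0.0
```

Run:
```python
from h import *
print(delta([594,-183.5,59.5],Rn.from_euler("xyz",[np.pi,0,np.radians(69)])), ctrl.sense()["eef_pos"])
```

```text
[ 0.57 -0.    4.06 -0.01  0.01 -0.03] [ 592.04269308 -188.78721894  100.12900815]
```

>>> servo_tool([
  [[0.75,0.3,0,2.0,0,0,0],[0.75,0.5,0,3.5,0,0,0],[0.75,0.5,0,4.0,0,0,0],[0.75,0.5,0,4.0,0,0,0],[0.75,0.5,0,4.0,0,0,0]],
])

```text
t: 2.23
eef_pos: [594.9, -183.5, 61.2]
eef_rot: [3.14, 0.0, 1.203]
ft_force: [-0.0, 0.2, 0.1]
opening: 63.9
grasp_force: 0.0
```

Run:
```python
from h import *
print(delta([594,-183.5,59.5],Rn.from_euler("xyz",[np.pi,0,np.radians(69)])), ctrl.sense()["eef_pos"])
```

```text
[-0.03 -0.09  0.17  0.01  0.   -0.02] [ 594.94114246 -183.49034992   61.19979757]
```

>>> servo_tool([
  [[0.75,0,0,0.1,0,0,0],[0.4,0,0,0.1,0,0,0],[0.4,0,0,0.1,0,0,0],[0.4,0,0,0.1,0,0,0],[0.4,0,0,0.1,0,0,0]],
], newtons=35)

```text
t: 2.65
eef_pos: [595.1, -182.9, 60.1]
eef_rot: [3.14, 0.0, 1.203]
ft_force: [-3.3, -0.6, 8.4]
opening: 48.8
grasp_force: 34.9
```

Run:
```python
from h import *
s=ctrl.sense();print(s["eef_pos"],s["opening"],s["grasp_force"],s["ft_force"])
p,d=ctrl.read_camera("side")
cv2.imwrite("pics/s2.png",cv2.resize(p[110:230,290:420],None,fx=4.6,fy=4.6,interpolation=cv2.INTER_CUBIC)[:,:,::-1])
```

```text
[ 595.08319298 -182.94728294   60.10177449] 48.77370539419362 34.90564405918121 [-3.29283418 -0.62647554  8.44872836]
```

View pics/s2.png

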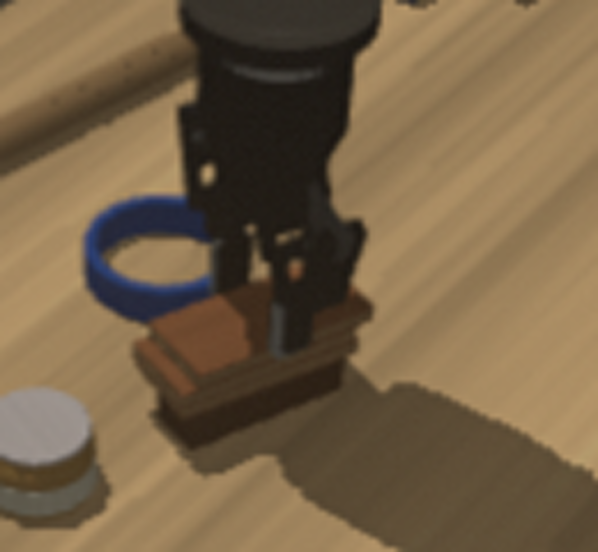

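The side view shows the fingers closed on the top board, tips near (352,187) full-image. The lower boards still stick out at the left end. Next is a slow lift.

>>> servo_tool([
  [[0.4,0,0,-0.3,0,0,0],[0.4,0,0,-0.8,0,0,0],[0.4,0,0,-1.5,0,0,0],[0.4,0,0,-2.5,0,0,0],[0.4,0,0,-4,0,0,0]],
])

```text
t: 3.12
eef_pos: [594.2, -182.3, 99.2]
eef_rot: [-3.14, 0.0, 1.204]
ft_force: [0.8, -0.0, 0.6]
opening: 48.7
grasp_force: 36.2
```

Run:
```python
from h import *
s=ctrl.sense();print(s["eef_pos"],s["opening"],s["grasp_force"],s["ft_force"])
p,d=ctrl.read_camera("side");np.savez("s3.npz",p=p,d=d)
cv2.imwrite("pics/s3.png",cv2.resize(p[90:230,290:420],None,fx=4.2,fy=4.2,interpolation=cv2.INTER_CUBIC)[:,:,::-1])
```

```text
[ 594.19455859 -182.33387178   99.24160361] 48.69297977559389 36.166457533836365 [ 0.79790491 -0.03817197  0.62572155]
```

View pics/s3.png

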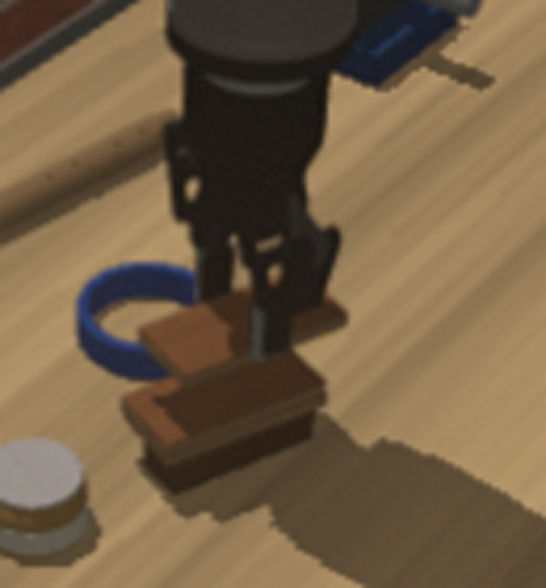

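Only the top board came up. The middle board stays on the block, its left corner at about px (320,186).

```bash
cat >> h.py <<'E'
YAW=np.radians(93.05);TC=np.array([536,192.3,0])
def place(i,bx,bz=5.1,up=0,tilt=.29):
    ex=np.array([np.cos(YAW),np.sin(YAW),0])
    c=TC+ex*(-61+35*i)+[0,0,28.5+up]
    R=Rn.from_euler("xyz",[np.pi,0,YAW])*Rn.from_rotvec([0,-tilt,0])
    return c-R.apply([bx,0,bz]),R
E
python3 - <<'E'
from h import *
f=lambda x,y:[290+x/4.2-.4,90+y/4.2-.4]
uv=[f(140,330),f(183,365),f(347,315)]
w=ray("side",uv,99.1);print(w.round(1))
s=ctrl.sense();R=Rn.from_euler("xyz",s["eef_rot"]);print(R.inv().apply(w-s["eef_pos"]).round(1))
print(delta(*place(0,-1,up=120,tilt=0)),place(0,-1)[0])
E
```

```text
[[ 634.  -139.9   99.1]
 [ 597.  -130.2   99.1]
 [ 550.5 -223.5   99.1]]
[[ 53.6  20.3   3.7]
 [ 49.4 -17.8   3.6]
 [-54.4 -27.6   3.6]]
[ 27.38 -16.58  -5.12   0.03   0.    -4.82] [539.11707067 133.79958462  33.10109154]
```

>>> servo_tool([
  [[0.4,3,-2,-5,0,0,-1],[0.4,27.2,-16.4,-5,0,0,-4.8],[0.4,27.2,-16.4,-5,0,0,-4.8],[0.4,27.2,-16.4,-5,0,0,-4.8],[0.4,27.2,-16.4,-5,0,0,-4.8]],
])

```text
t: 3.58
eef_pos: [560.5, 6.7, 143.0]
eef_rot: [3.14, 0.0, 1.628]
ft_force: [1.6, -0.3, -0.7]
opening: 49.0
grasp_force: 36.6
```

Run:
```python
from h import *
print(delta(*place(0,-1,up=100,tilt=.29)),ctrl.sense()["eef_pos"])
```

```text
[12.81 -1.41  0.99  0.02 -3.32  0.04] [560.46154703   6.74292375 143.04192813]
```

>>> servo_tool([
  [[0.4,4,-1,0,0,-1,0],[0.4,8,-1,0,0,-2,0],[0.4,10.5,-1.2,0.8,0,-3.3,0],[0.4,10.5,-1.2,0.8,0,-3.3,0],[0.4,10.5,-1.2,0.8,0,-3.3,0]],
])

```text
t: 4.0
eef_pos: [542.3, 116.9, 133.9]
eef_rot: [3.141, 0.289, 1.632]
ft_force: [-1.4, 1.0, -0.7]
opening: 48.7
grasp_force: 36.6
```

Run:
```python
from h import *
print(delta(*place(0,-1,up=30,tilt=.29)),ctrl.sense()["eef_pos"])
```

```text
[ 3.66 -0.22  6.3   0.04 -0.01  0.09] [542.34491089 116.85192832 133.93490431]
```

>>> servo_tool([
  [[0.4,1.5,-0.1,2.5,0,0,0],[0.4,3.0,-0.2,5,0,0,0.1],[0.4,3.4,-0.2,6.0,0,0,0.1],[0.4,3.4,-0.2,6.0,0,0,0.1],[0.4,3.4,-0.2,6.0,0,0,0.1]],
])

```text
t: 4.42
eef_pos: [540.9, 124.4, 67.3]
eef_rot: [3.14, 0.288, 1.613]
ft_force: [-0.5, -0.1, 0.1]
opening: 48.6
grasp_force: 36.6
```

Run:
```python
from h import *
print(delta(*place(0,-1,up=2,tilt=.29)),ctrl.sense()["eef_pos"])
p,d=ctrl.read_camera("side");np.savez("s4.npz",p=p,d=d)
cv2.imwrite("pics/s4.png",cv2.resize(p[190:360,190:340],None,fx=3.5,fy=3.5,interpolation=cv2.INTER_CUBIC)[:,:,::-1])
```

```text
[ 1.82 -0.14  2.81 -0.01 -0.02 -0.12] [540.86072983 124.41508591  67.25937595]
```

View pics/s4.png

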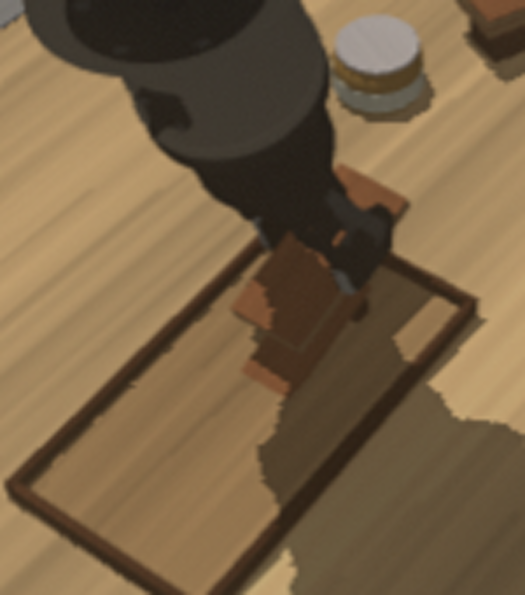

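The board is held tilted above the rest. Its lower end runs from about px (257,278) to (274,289). The rest's foot line runs from about (259,295) to (272,302).

Run:
```python
from h import *
ex=np.array([np.cos(YAW),np.sin(YAW),0]);ey=np.array([-ex[1],ex[0],0])
F=TC-10*ex+[0,0,8]
print("foot pred",proj("side",[F+18*ey,F-18*ey]).round(1), "seen",[(190+x/3.5-.35,190+y/3.5-.35) for x,y in((243,370),(290,395))])
s=ctrl.sense();R=Rn.from_euler("xyz",s["eef_rot"])
c=[[54,a,b] for a in(-25,25) for b in(.1,10.1)]
print("end pred",proj("side",s["eef_pos"]+R.apply(c)).round(1),"seen",[(190+x/3.5-.35,190+y/3.5-.35) for x,y in((233,310),(293,348))])
```

```text
foot pred [[271.9 303.9]
 [258.1 295.7]] seen [(259.0785714285714, 295.3642857142857), (272.50714285714287, 302.50714285714287)]
end pred [[274.3 289.7]
 [275.5 291.7]
 [254.8 278.1]
 [256.1 280.2]] seen [(256.22142857142853, 278.22142857142853), (273.3642857142857, 289.0785714285714)]
```

>>> servo_tool([
  [[0.4,0.8,-0.1,0.8,0,0,-0.1],[0.4,1.7,-0.1,1.7,0,0,-0.1],[0.4,1.7,-0.1,2.4,0,0,-0.1],[0.4,1.7,-0.1,2.4,0,0,-0.1],[0.4,1.7,-0.1,2.4,0,0,-0.1]],
])

```text
t: 4.88
eef_pos: [539.0, 134.1, 38.4]
eef_rot: [-3.141, 0.288, 1.623]
ft_force: [-0.8, -0.9, 0.1]
opening: 48.6
grasp_force: 36.6
```

Run:
```python
from h import *
print(delta(*place(0,-1,up=0,tilt=.29)),ctrl.sense()["eef_pos"],ctrl.sense()["ft_force"])
```

```text
[ 0.12  0.01  0.51 -0.02 -0.02 -0.01] [539.01742414 134.06806273  38.35681695] [-0.78519181 -0.85373405  0.11380615]
```

Slow final descent, watching the force.

>>> servo_tool([
  [[0.4,0.1,0,0.2,0,0,0],[0.4,0.1,0,0.3,0,0,0],[0.4,0.15,0,0.4,0,0,0],[0.4,0.15,0,0.45,0,0,0],[0.4,0.15,0,0.45,0,0,0]],
])

```text
t: 5.3
eef_pos: [539.3, 134.4, 34.1]
eef_rot: [3.142, 0.288, 1.622]
ft_force: [0.4, -0.7, -0.3]
opening: 48.6
grasp_force: 36.6
```

Run:
```python
from h import *
print(delta(*place(0,-1,up=0,tilt=.29)),ctrl.sense()["eef_pos"],ctrl.sense()["ft_force"],ctrl.sense()["torque"])
```

```text
[-0.03 -0.02  0.11 -0.   -0.02 -0.02] [539.32044427 134.43474719  34.09117844] [ 0.39352468 -0.70711328 -0.33352293] [ 0.35269813  0.05570004 -0.0535498 ]
```

>>> servo_tool([
  [[0.4,0,0,0.1,0,0,0],[0.4,0,0,0.15,0,0,0],[0.4,0,0,0.15,0,0,0],[0.4,0,0,0.15,0,0,0]],
])

```text
t: 5.63
eef_pos: [539.5, 134.3, 33.1]
eef_rot: [3.141, 0.288, 1.622]
ft_force: [-2.0, 0.1, 8.0]
opening: 48.7
grasp_force: 37.3
```

>>> servo_tool([
  [[0.62,0,0,0,0,0,0],[0.7,0,0,0,0,0,0],[0.75,0,0,0,0,0,0],[0.8,0,0,0,0,0,0],[0.8,0,0,0,0,0,0]],
])

```text
t: 6.05
eef_pos: [539.3, 134.1, 32.6]
eef_rot: [-3.141, 0.288, 1.623]
ft_force: [-0.6, 0.4, -0.2]
opening: 68.3
grasp_force: 0.0
```

>>> servo_tool([
  [[0.8,0,0,-1,0,0,0],[0.8,0,0,-3,0,0,0],[0.8,0,0,-6,0,0,0],[0.8,-1,0,-10,0,1,0],[0.8,-2,0,-12,0,2,0]],
])

```text
t: 6.47
eef_pos: [539.1, 153.7, 157.6]
eef_rot: [3.138, 0.108, 1.629]
ft_force: [0.6, -0.1, 0.2]
opening: 68.1
grasp_force: 0.0
```

Run:
```python
from h import *
print(delta([590,-160,160],Rn.from_euler("xyz",[np.pi,0,np.radians(69)])),ctrl.sense()["eef_pos"])
```

```text
[-31.45   3.26   3.17   0.3    1.21   4.86] [539.05134059 153.67291665 157.55331627]
```

>>> servo_tool([
  [[0.8,-18,-3,-3,0,1.2,2],[0.8,-18,-3,-3,0,1.2,2],[0.8,-18,-3,-3,0,1.2,2],[0.8,-18,-3,-3,0,1.2,2],[0.8,-18,-3,-3,0,1.2,2]],
])

```text
t: 6.88
eef_pos: [517.1, -33.0, 205.7]
eef_rot: [3.129, 0.009, 1.444]
ft_force: [0.1, -1.0, -0.3]
opening: 68.5
grasp_force: 0.0
```

Run:
```python
from h import *
print(delta([590,-160,160],Rn.from_euler("xyz",[np.pi,0,np.radians(69)])),ctrl.sense()["eef_pos"])
I=[]
for n in("top","side"):
    p,d=ctrl.read_camera(n);np.savez(n+"1.npz",p=p,d=d)
    I.append(cv2.resize(p[150:290,200:440] if n=="top" else p[140:370,180:400],(400,233) if n=="top" else (400,418),interpolation=cv2.INTER_CUBIC))
o=np.zeros((418,800,3),np.uint8);o[:233,:400]=I[0];o[:,400:]=I[1];cv2.imwrite("pics/b1.png",o[:,:,::-1])
```

```text
[-11.63   8.79   4.78   0.15   0.08   2.74] [517.06558535 -33.02453405 205.7035461 ]
```

View pics/b1.png

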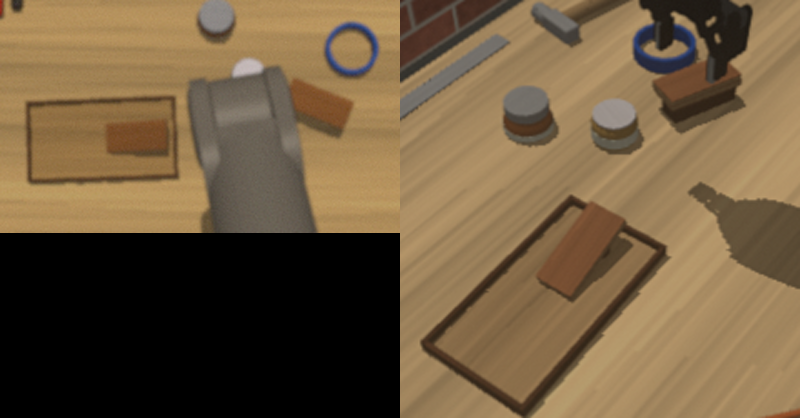

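The first board lies on the rest: its lower end is near side-view px (257,296)-(275,304), and it looks square in the tray. The middle board is visible at side-view px (318-368, 178-192), with a finger overlapping its far edge.

```bash
cat >> h.py <<'E'
def corners(n,p,roi,eps=2.0):
    c,th=board(n,p,None,roi,0)
    r=cv2.boxPoints(cv2.minAreaRect(np.float32(c)));return cv2.approxPolyDP(np.float32(c).reshape(-1,1,2),eps,True).reshape(-1,2)
def pred(i):
    ex=np.array([np.cos(YAW),np.sin(YAW),0]);R=Rn.from_euler("xyz",[np.pi,0,YAW])*Rn.from_rotvec([0,-.29,0])
    c=TC+ex*(-61+35*i)+[0,0,28.5]
    return c+R.apply([[sx*55,sy*25,-5] for sx,sy in((1,-1),(1,1),(-1,1),(-1,-1))])
E
python3 - <<'E'
from h import *
t=np.load("top1.npz")["p"];s=np.load("side1.npz")["p"]
for n,p,roi in(("side",s,(240,315,245,310)),("top",t,(215,250,255,305))):
    print(n,"seen",corners(n,p,roi).round(1).tolist(),"\n pred",proj(n,pred(0)).round(1).tolist())
for n,p,roi in(("side",s,(165,215,310,370)),("top",t,(185,245,377,425))):
    q=corners(n,p,roi);
    for a,b in zip(q,ray(n,q,50)):print(n,a.round(1),b[:2].round(1))
E
```

```text
side seen [[285.3999938964844, 250.60000610351562], [254.39999389648438, 290.6000061035156], [272.3999938964844, 302.3999938964844], [302.8999938964844, 260.6000061035156]] 
 pred [[273.4, 303.8], [254.1, 292.4], [284.6, 250.7], [303.8, 261.0]]
top seen [[298.8999938964844, 222.39999389648438], [263.3999938964844, 223.89999389648438], [263.6000061035156, 240.60000610351562], [298.6000061035156, 238.89999389648438]] 
 pred [[262.9, 241.3], [262.3, 224.0], [298.5, 221.3], [299.1, 239.0]]
side [366.6 179.6] [ 559.9 -220.8]
side [359.9 174.1] [ 584.8 -228. ]
side [358.9 180.9] [ 572.1 -205. ]
side [350.4 185.9] [ 577.7 -176.7]
side [347.4 183.4] [ 588.7 -179.8]
side [347.9 172.9] [ 611.  -213.5]
side [318.9 184.1] [ 641.3 -134.7]
side [329.4 195.6] [ 596.4 -116.9]
top [376.6 197.1] [ 638.5 -137.9]
top [376.6 214.9] [ 588.  -138.1]
top [405.1 226.4] [ 556.7 -218.6]
top [411.1 210.6] [ 601.5 -235.5]
```

Run:
```python
from h import *
print(delta([599,-176.5,100],Rn.from_euler("xyz",[np.pi,0,np.radians(68.7)])),ctrl.sense()["eef_pos"])
```

```text
[-13.24   9.79  10.77   0.16   0.08   2.79] [517.57268944 -31.6478745  205.32518896]
```

>>> servo_tool([
  [[0.75,-4,3,2,0.1,0.1,1.4],[0.75,-8,6,4,0.1,0.1,2.8],[0.75,-12,9,6,0.1,0.1,2.8],[0.75,-13.2,9.8,8,0.1,0.1,2.8],[0.75,-13.2,9.8,10,0.1,0.1,2.8]],
])

```text
t: 7.4
eef_pos: [602.4, -175.5, 106.2]
eef_rot: [3.135, -0.003, 1.202]
ft_force: [1.0, -0.4, -0.0]
opening: 63.9
grasp_force: 0.0
```

>>> servo_tool([
  [[0.75,0,0,0,0,0,0],[0.75,0,0,0,0,0,0],[0.75,0,0,0,0,0,0]],
])

```text
t: 7.65
eef_pos: [600.2, -169.9, 106.4]
eef_rot: [3.139, -0.004, 1.206]
ft_force: [0.0, 0.4, 0.3]
opening: 64.0
grasp_force: 0.0
```

Run:
```python
from h import *
print(delta([599,-176.5,51.5],Rn.from_euler("xyz",[np.pi,0,np.radians(68.7)])),ctrl.sense()["eef_pos"])
```

```text
[-0.68  0.12  5.49  0.03 -0.04  0.08] [ 600.15046051 -169.85799347  106.44436293]
```

>>> servo_tool([
  [[0.75,-0.4,0.1,2,0,0,0],[0.75,-0.7,0.1,4,0,0,0.1],[0.75,-0.7,0.1,5.3,0,0,0.1],[0.75,-0.7,0.1,5.3,0,0,0.1],[0.75,-0.7,0.1,5.3,0,0,0.1]],
])

```text
t: 8.07
eef_pos: [598.7, -177.3, 53.4]
eef_rot: [3.139, -0.003, 1.197]
ft_force: [-0.7, 1.1, 0.0]
opening: 64.3
grasp_force: 0.0
```

Run:
```python
from h import *
print(delta([599,-176.5,50],Rn.from_euler("xyz",[np.pi,0,np.radians(68.7)])),ctrl.sense()["eef_pos"])
```

```text
[ 0.09  0.    0.34  0.03 -0.04 -0.03] [ 598.66451105 -177.31618785   53.42390469]
```

>>> servo_tool([
  [[0.75,0.05,0,0.3,0,0,0],[0.75,0.05,0,0.3,0,0,0],[0.4,0.05,0,0.3,0,0,0],[0.4,0.05,0,0.3,0,0,0],[0.4,0.05,0,0.3,0,0,0]],
])

```text
t: 8.48
eef_pos: [599.0, -177.8, 50.6]
eef_rot: [3.138, -0.003, 1.195]
ft_force: [-2.7, 1.1, 7.8]
opening: 48.5
grasp_force: 35.0
```

>>> servo_tool([
  [[0.4,0,0,0,0,0,0],[0.4,0,0,0,0,0,0]],
])

```text
t: 8.65
eef_pos: [599.1, -177.8, 50.6]
eef_rot: [3.138, -0.003, 1.195]
ft_force: [-2.7, 1.8, 7.9]
opening: 48.3
grasp_force: 35.0
```

>>> servo_tool([
  [[0.4,0,0,-0.3,0,0,0],[0.4,0,0,-0.8,0,0,0],[0.4,0,0,-1.5,0,0,0],[0.4,0,0,-2.5,0,0,0],[0.4,0,0,-4,0,0,0]],
])

```text
t: 9.07
eef_pos: [597.9, -177.9, 89.9]
eef_rot: [3.14, -0.003, 1.195]
ft_force: [-0.0, 0.9, -0.0]
opening: 48.8
grasp_force: 36.3
```

Run:
```python
from h import *
s=ctrl.sense();print(s["eef_pos"],s["opening"],s["grasp_force"],s["ft_force"])
p,d=ctrl.read_camera("side");np.savez("s5.npz",p=p,d=d)
cv2.imwrite("pics/s5.png",cv2.resize(p[110:220,300:400],None,fx=5,fy=5,interpolation=cv2.INTER_CUBIC)[:,:,::-1])
print(delta(*place(1,1,bz=5.6,up=120,tilt=0)))
R=Rn.from_euler("xyz",s["eef_rot"])
print(proj("side",s["eef_pos"]+R.apply([[56,25,.6],[56,-25,.6],[-54,-25,.6],[-54,-25,10.6],[56,-25,10.6]])).round(1))
```

```text
[ 597.94740174 -177.91946438   89.94282291] 48.792822745833305 36.26389145851135 [-0.00518325  0.8531359  -0.03794889]
[ 2.970e+01 -1.836e+01 -6.060e+00  7.000e-02 -2.000e-02 -4.910e+00]
[[319.  171.1]
 [330.2 183. ]
 [369.3 168.1]
 [368.9 171.4]
 [330.  186.3]]
```

View pics/s5.png

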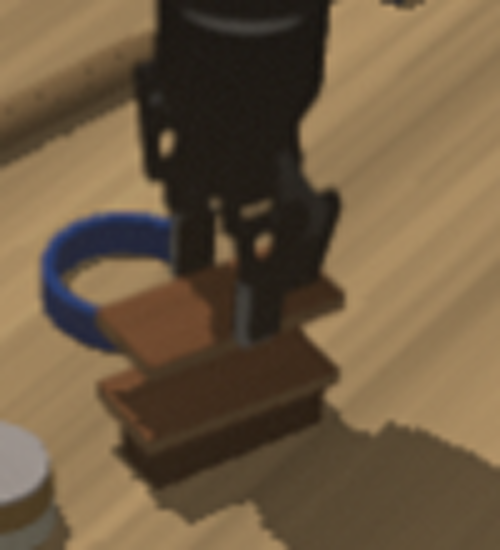

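The second lift is clean. The middle board is in the fingers (corners about px (319,173), (330,183), (369,168)) and the bottom board stays on the block.

>>> servo_tool([
  [[0.4,3,-2,-6,0,0,-1],[0.4,29.5,-18.2,-6,0,0,-4.9],[0.4,29.5,-18.2,-6,0,0,-4.9],[0.4,29.5,-18.2,-6,0,0,-4.9],[0.4,29.5,-18.2,-6,0,0,-4.9]],
])

```text
t: 9.53
eef_pos: [564.4, 8.0, 139.2]
eef_rot: [3.137, -0.001, 1.629]
ft_force: [0.5, -0.0, 0.0]
opening: 48.8
grasp_force: 36.7
```

Run:
```python
from h import *
print(delta(*place(1,1,bz=5.6,up=100)),ctrl.sense()["eef_pos"])
```

```text
[16.03 -1.78  0.51  0.06 -3.34  0.05] [564.380929     7.96406369 139.15591066]
```

>>> servo_tool([
  [[0.4,4,-1,0,0,-1,0],[0.4,8,-1,0,0,-2,0],[0.4,12,-1.5,0.4,0,-3.3,0],[0.4,14,-1.5,0.4,0,-3.3,0],[0.4,14,-1.5,0.4,0,-3.3,0]],
])

```text
t: 9.95
eef_pos: [540.5, 156.6, 134.6]
eef_rot: [3.136, 0.286, 1.634]
ft_force: [-1.1, 0.8, -0.4]
opening: 48.2
grasp_force: 36.7
```

>>> servo_tool([
  [[0.4,0,0,0,0,0,0],[0.4,0,0,0,0,0,0]],
])

```text
t: 10.12
eef_pos: [542.4, 146.8, 134.5]
eef_rot: [3.138, 0.286, 1.624]
ft_force: [0.2, -1.1, 0.1]
opening: 48.3
grasp_force: 36.7
```

Run:
```python
from h import *
print(delta(*place(1,1,bz=5.6,up=15)),ctrl.sense()["eef_pos"])
```

```text
[ 4.37 -0.43  7.61  0.04 -0.05  0.  ] [542.41344757 146.80144681 134.53758609]
```

>>> servo_tool([
  [[0.4,3,-0.3,1,0,0,0],[0.4,4,-0.4,3.5,0,0,0],[0.4,4.4,-0.4,6,0,0,0],[0.4,4.4,-0.4,7.4,0,0,0],[0.4,4.4,-0.4,7.4,0,0,0]],
])

```text
t: 10.53
eef_pos: [536.9, 163.2, 48.6]
eef_rot: [-3.141, 0.289, 1.62]
ft_force: [0.1, -1.2, -1.0]
opening: 48.7
grasp_force: 36.7
```

>>> servo_tool([
  [[0.4,0,0,0,0,0,0],[0.4,0,0,0,0,0,0],[0.4,0,0,0,0,0,0]],
])

```text
t: 10.78
eef_pos: [538.6, 166.7, 52.2]
eef_rot: [3.136, 0.286, 1.62]
ft_force: [-0.1, 0.2, -0.3]
opening: 48.6
grasp_force: 36.7
```

Run:
```python
from h import *
s=ctrl.sense();R=Rn.from_euler("xyz",s["eef_rot"])
print(delta(*place(1,1,bz=5.6,up=2)),s["eef_pos"],s["ft_force"])
p,d=ctrl.read_camera("side");np.savez("s6.npz",p=p,d=d)
c=corners("side",p,(240,330,230,275));print(c.round(1).tolist())
print("end pred",proj("side",s["eef_pos"]+R.apply([[56,a,.6] for a in(-25,25)])).round(1))
```

```text
[ 0.49 -0.14  1.53  0.05 -0.05 -0.04] [538.64797256 166.65152978  52.18884228] [-0.12795218  0.17068736 -0.26518022]
[[229.60000610351562, 259.6000061035156], [229.60000610351562, 293.1000061035156], [239.10000610351562, 286.6000061035156], [229.60000610351562, 296.1000061035156], [229.60000610351562, 329.3999938964844], [253.89999389648438, 329.3999938964844], [257.1000061035156, 324.1000061035156], [253.39999389648438, 327.3999938964844], [257.3999938964844, 315.8999938964844], [260.1000061035156, 316.3999938964844], [255.39999389648438, 309.6000061035156], [248.10000610351562, 309.1000061035156], [245.89999389648438, 305.6000061035156], [248.60000610351562, 306.3999938964844], [248.89999389648438, 302.8999938964844], [258.6000061035156, 310.1000061035156], [263.3999938964844, 308.1000061035156], [263.1000061035156, 312.1000061035156], [268.8999938964844, 304.1000061035156], [274.3999938964844, 304.6000061035156], [272.1000061035156, 304.1000061035156], [274.3999938964844, 291.1000061035156], [270.6000061035156, 283.1000061035156], [259.1000061035156, 275.1000061035156], [255.10000610351562, 279.3999938964844], [249.60000610351562, 276.6000061035156], [242.10000610351562, 283.6000061035156], [248.89999389648438, 272.3999938964844], [240.39999389648438, 270.1000061035156]]
end pred [[261.3 309.9]
 [241.6 297.8]]
```

>>> servo_tool([
  [[0.4,0.3,-0.1,0.5,0,0,0],[0.4,0.5,-0.15,1.0,0,-0.05,0],[0.4,0.5,-0.15,1.4,0,-0.05,0],[0.4,0.5,-0.15,1.5,0,-0.05,0],[0.4,0.5,-0.15,1.5,0,-0.05,0]],
])

```text
t: 11.25
eef_pos: [535.9, 167.3, 34.5]
eef_rot: [3.139, 0.291, 1.623]
ft_force: [-0.3, -0.5, 0.5]
opening: 48.3
grasp_force: 36.7
```

>>> servo_tool([
  [[0.4,0,0,0,0,0,0],[0.4,0,0,0,0,0,0]],
])

```text
t: 11.42
eef_pos: [536.2, 167.1, 34.8]
eef_rot: [3.138, 0.291, 1.622]
ft_force: [0.4, 0.8, -0.3]
opening: 48.4
grasp_force: 36.7
```

Run:
```python
from h import *
s=ctrl.sense()
print(delta(*place(1,1,bz=5.6,up=0)),s["eef_pos"],s["ft_force"])
```

```text
[-0.    0.11  0.07  0.03  0.01 -0.02] [536.23813762 167.12455663  34.80202868] [ 0.40742946  0.84181557 -0.31804354]
```

>>> servo_tool([
  [[0.4,0,0.1,0.1,0,0,0],[0.4,0,0.1,0.15,0,0,0],[0.4,0,0.1,0.15,0,0,0],[0.4,0,0.1,0.15,0,0,0]],
])

```text
t: 11.75
eef_pos: [537.6, 167.3, 34.2]
eef_rot: [3.137, 0.29, 1.622]
ft_force: [-4.3, 2.2, 11.9]
opening: 48.9
grasp_force: 38.0
```

>>> servo_tool([
  [[0.4,0,-0.05,-0.05,0,0,0],[0.62,0,-0.05,-0.05,0,0,0],[0.7,0,-0.05,-0.05,0,0,0],[0.8,0,-0.05,-0.05,0,0,0],[0.8,0,-0.05,-0.05,0,0,0]],
])

```text
t: 12.17
eef_pos: [536.7, 166.8, 33.8]
eef_rot: [3.138, 0.291, 1.622]
ft_force: [0.3, 0.2, -0.1]
opening: 68.3
grasp_force: 0.0
```

>>> servo_tool([
  [[0.8,0,0,-1,0,0,0],[0.8,0,0,-3,0,0,0],[0.8,0,0,-6,0,0,0],[0.8,-1,0,-10,0,1,0],[0.8,-2,0,-12,0,2,0]],
])

```text
t: 12.58
eef_pos: [535.9, 186.7, 158.7]
eef_rot: [3.135, 0.11, 1.628]
ft_force: [1.1, 0.9, 0.9]
opening: 68.4
grasp_force: 0.0
```

>>> servo_tool([
  [[0.8,-18,-3,-2,0,1.2,2],[0.8,-18,-3,-2,0,1.2,2],[0.8,-18,-3,-2,0,1.2,2],[0.8,-20,-3,-2,0,1.2,2],[0.8,-20,-3,-2,0,1.2,2]],
])

```text
t: 13.0
eef_pos: [515.0, -18.2, 199.1]
eef_rot: [3.126, 0.01, 1.448]
ft_force: [1.2, -0.4, 1.0]
opening: 68.1
grasp_force: 0.0
```

Run:
```python
from h import *
print(ctrl.sense()["eef_pos"])
I=[]
for n in("top","side"):
    p,d=ctrl.read_camera(n);np.savez(n+"2.npz",p=p,d=d)
    I.append(cv2.resize(p[150:290,200:440] if n=="top" else p[140:370,180:400],(400,233) if n=="top" else (400,418),interpolation=cv2.INTER_CUBIC))
    print(n,"pred1",proj(n,pred(1)).round(1).tolist())
    roi=(250,335,230,310) if n=="side" else (215,250,240,305)
    print(corners(n,p,roi).round(1).tolist())
    q=corners(n,p,(165,215,310,372) if n=="side" else (185,245,377,425))
    for a,b in zip(q,ray(n,q,40)):print(n,a.round(1),b[:2].round(1))
o=np.zeros((418,800,3),np.uint8);o[:233,:400]=I[0];o[:,400:]=I[1];cv2.imwrite("pics/b2.png",o[:,:,::-1])
print(delta([598,-176.5,100],Rn.from_euler("xyz",[np.pi,0,np.radians(68.7)])))
```

```text
[515.0253211  -18.19910474 199.08026256]
top pred1 [[250.7, 241.8], [250.2, 224.5], [286.1, 221.8], [286.7, 239.5]]
[[299.1000061035156, 223.10000610351562], [297.1000061035156, 220.89999389648438], [251.39999389648438, 224.10000610351562], [250.89999389648438, 241.10000610351562], [284.1000061035156, 240.10000610351562], [287.6000061035156, 237.10000610351562], [298.3999938964844, 238.60000610351562]]
top [376.6 196.9] [ 640.8 -138.9]
top [376.6 215.4] [ 587.8 -139.1]
top [405.6 226.1] [ 558.4 -221.5]
top [411.4 211.6] [ 600.  -237.9]
side pred1 [[262.5, 315.6], [243.0, 303.8], [274.4, 261.0], [293.8, 271.6]]
[[285.3999938964844, 250.60000610351562], [273.1000061035156, 261.8999938964844], [243.10000610351562, 302.6000061035156], [261.1000061035156, 314.6000061035156], [302.3999938964844, 261.3999938964844]]
side [346.1 176.9] [ 612.1 -208.4]
side [319.6 187.1] [ 640.2 -136.3]
side [329.9 197.6] [ 597.7 -121.1]
side [346.9 191.4] [ 578.9 -164.7]
[-14.18  10.02  10.26   0.2    0.11   2.78]
```

View pics/b2.png

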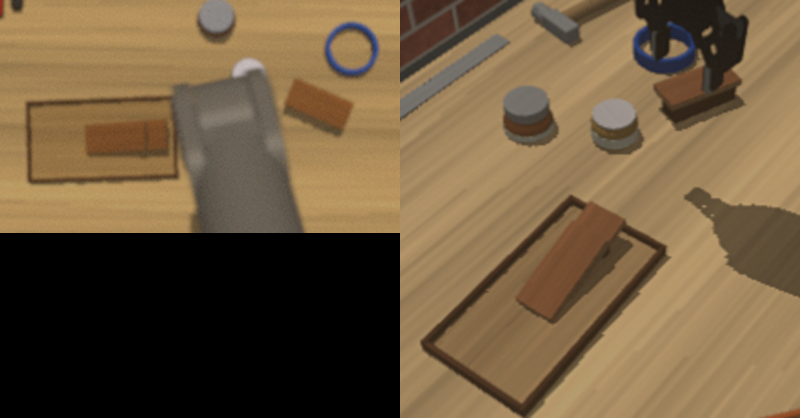

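The second board lies on the first, aligned with it and one step down the tray. Its lower end is at side-view px (243,303)-(261,315), within about 1 px of the prediction. The bottom board is still on the block.

Run:
```python
from h import *
print(delta([599,-179,92],Rn.from_euler("xyz",[np.pi,0,np.radians(68.6)])))
```

```text
[-14.4   10.13  11.07   0.2    0.11   2.8 ]
```

>>> servo_tool([
  [[0.75,-4,3,2,0.1,0.1,1.4],[0.75,-8,6,4,0.2,0.1,2.8],[0.75,-12,9,6,0.2,0.1,2.8],[0.75,-14.4,10.1,8,0.2,0.1,2.8],[0.75,-14.4,10.1,10,0.2,0.1,2.8]],
])

```text
t: 13.52
eef_pos: [602.5, -175.4, 102.3]
eef_rot: [3.139, -0.001, 1.203]
ft_force: [1.1, -0.5, -0.1]
opening: 64.2
grasp_force: 0.0
```

>>> servo_tool([
  [[0.75,0,0,0,0,0,0],[0.75,0,0,0,0,0,0],[0.75,0,0,0,0,0,0],[0.75,0,0,0,0,0,0]],
])

```text
t: 13.85
eef_pos: [600.3, -170.5, 101.9]
eef_rot: [-3.141, -0.001, 1.206]
ft_force: [-0.6, 1.3, 0.8]
opening: 63.9
grasp_force: 0.0
```

Run:
```python
from h import *
print(delta([599,-179,42],Rn.from_euler("xyz",[np.pi,0,np.radians(68.6)])),ctrl.sense()["eef_pos"])
```

```text
[-0.85  0.18  5.99 -0.01 -0.02  0.1 ] [ 600.33623158 -170.48853822  101.90291441]
```

>>> servo_tool([
  [[0.75,-0.5,0.2,2,0,0,0],[0.75,-0.85,0.2,4,0,0,0.1],[0.75,-0.85,0.2,5.5,0,0,0.1],[0.75,-0.85,0.2,5.9,0,0,0.1],[0.75,-0.85,0.2,5.9,0,0,0.1]],
])

```text
t: 14.27
eef_pos: [598.4, -179.4, 41.7]
eef_rot: [-3.139, -0.001, 1.197]
ft_force: [-0.2, -0.3, 0.2]
opening: 63.9
grasp_force: 0.0
```

Run:
```python
from h import *
print(delta([599,-179,40.5],Rn.from_euler("xyz",[np.pi,0,np.radians(68.6)])),ctrl.sense()["eef_pos"],ctrl.sense()["ft_force"])
```

```text
[ 0.06  0.04  0.12 -0.03 -0.01 -0.  ] [ 598.36485618 -179.39812911   41.74646223] [-0.17518563 -0.28012359  0.24800671]
```

>>> servo_tool([
  [[0.75,0,0,0.1,0,0,0],[0.4,0,0,0.1,0,0,0],[0.4,0,0,0.1,0,0,0],[0.4,0,0,0.1,0,0,0],[0.4,0,0,0.1,0,0,0]],
])

```text
t: 14.68
eef_pos: [599.3, -180.2, 42.0]
eef_rot: [-3.141, -0.001, 1.196]
ft_force: [-2.3, 2.0, 7.5]
opening: 48.5
grasp_force: 34.9
```

>>> servo_tool([
  [[0.4,0,0,0,0,0,0],[0.4,0,0,0,0,0,0]],
])

```text
t: 14.85
eef_pos: [599.2, -180.3, 42.0]
eef_rot: [-3.141, -0.001, 1.196]
ft_force: [-1.3, 1.9, 7.2]
opening: 48.6
grasp_force: 34.9
```

>>> servo_tool([
  [[0.4,0,0,-0.3,0,0,0],[0.4,0,0,-0.8,0,0,0],[0.4,0,0,-1.5,0,0,0],[0.4,0,0,-2.5,0,0,0],[0.4,0,0,-4,0,0,0]],
])

```text
t: 15.27
eef_pos: [598.1, -180.4, 80.9]
eef_rot: [-3.138, -0.001, 1.196]
ft_force: [0.8, -0.1, -0.1]
opening: 48.4
grasp_force: 36.1
```

Run:
```python
from h import *
s=ctrl.sense()
p,d=ctrl.read_camera("side");np.savez("s7.npz",p=p,d=d)
R=Rn.from_euler("xyz",s["eef_rot"])
print(proj("side",s["eef_pos"]+R.apply([[55,25,.6],[55,-25,.6],[-55,-25,.6]])).round(1))
print(corners("side",p,(150,215,310,380)).round(1).tolist())
print(delta(*place(2,0,bz=5.6,up=130,tilt=0)))
```

```text
[[319.9 173.5]
 [331.1 185.3]
 [369.9 170.4]]
[[340.6000061035156, 168.10000610351562], [318.6000061035156, 171.89999389648438], [330.6000061035156, 186.10000610351562], [343.1000061035156, 181.10000610351562]]
[ 3.320e+01 -1.997e+01 -7.960e+00  1.000e-02 -1.000e-02 -4.910e+00]
```

>>> servo_tool([
  [[0.4,3,-2,-7.5,0,0,-1],[0.4,33,-19.8,-7.5,0,0,-4.9],[0.4,33,-19.8,-7.5,0,0,-4.9],[0.4,33,-19.8,-7.5,0,0,-4.9],[0.4,33,-19.8,-7.5,0,0,-4.9]],
])

```text
t: 15.73
eef_pos: [567.5, 2.1, 136.5]
eef_rot: [-3.141, -0.001, 1.629]
ft_force: [1.3, 0.3, 0.4]
opening: 48.2
grasp_force: 36.6
```

Run:
```python
from h import *
print(delta(*place(2,1,bz=7,up=100)),ctrl.sense()["eef_pos"])
```

```text
[20.17 -2.03  0.13  0.   -3.34  0.06] [567.47850136   2.1037616  136.51028575]
```

>>> servo_tool([
  [[0.4,4,-1,-0.5,0,-1,0],[0.4,8,-1,-0.5,0,-2,0],[0.4,12,-1.7,-0.3,0,-3.3,0],[0.4,16,-1.7,-0.3,0,-3.3,0],[0.4,18,-1.7,-0.3,0,-3.3,0]],
])

```text
t: 16.15
eef_pos: [540.8, 177.8, 139.3]
eef_rot: [3.141, 0.29, 1.626]
ft_force: [-0.3, 1.3, -0.9]
opening: 48.3
grasp_force: 36.6
```

>>> servo_tool([
  [[0.4,0,0,0,0,0,0],[0.4,0,0,0,0,0,0],[0.4,0,0,0,0,0,0]],
])

```text
t: 16.4
eef_pos: [542.0, 173.9, 138.9]
eef_rot: [-3.14, 0.287, 1.624]
ft_force: [0.4, -1.3, -0.8]
opening: 48.4
grasp_force: 36.6
```

Run:
```python
from h import *
print(delta(*place(2,1,bz=7,up=18)),ctrl.sense()["eef_pos"])
```

```text
[ 5.18 -0.49  7.38 -0.02 -0.04 -0.  ] [542.00764546 173.87305546 138.9238698 ]
```

>>> servo_tool([
  [[0.4,3.5,-0.3,1,0,0,0],[0.4,5,-0.4,3.5,0,0,0],[0.4,5.2,-0.4,6,0,0,0],[0.4,5.2,-0.4,7.2,0,0,0],[0.4,5.2,-0.4,7.2,0,0,0]],
])

```text
t: 16.82
eef_pos: [535.6, 199.9, 52.8]
eef_rot: [-3.137, 0.289, 1.622]
ft_force: [-0.1, -0.9, 0.2]
opening: 48.4
grasp_force: 36.5
```

>>> servo_tool([
  [[0.4,0,0,0,0,0,0],[0.4,0,0,0,0,0,0],[0.4,0,0,0,0,0,0]],
])

```text
t: 17.07
eef_pos: [537.2, 203.3, 56.3]
eef_rot: [3.141, 0.286, 1.622]
ft_force: [0.4, -0.2, 0.2]
opening: 48.5
grasp_force: 36.5
```

Run:
```python
from h import *
s=ctrl.sense();print(delta(*place(2,1,bz=7,up=2)),s["eef_pos"])
p,d=ctrl.read_camera("side")
R=Rn.from_euler("xyz",s["eef_rot"])
print(proj("side",s["eef_pos"]+R.apply([[56,-25,2],[56,25,2]])).round(1))
cv2.imwrite("pics/s8.png",cv2.resize(p[230:350,200:310],None,fx=5,fy=5,interpolation=cv2.INTER_CUBIC)[:,:,::-1])
```

```text
[ 0.44 -0.18  1.83 -0.   -0.05 -0.02] [537.17312972 203.34410776  56.27999473]
[[248.9 321.8]
 [229.1 309.3]]
```

View pics/s8.png

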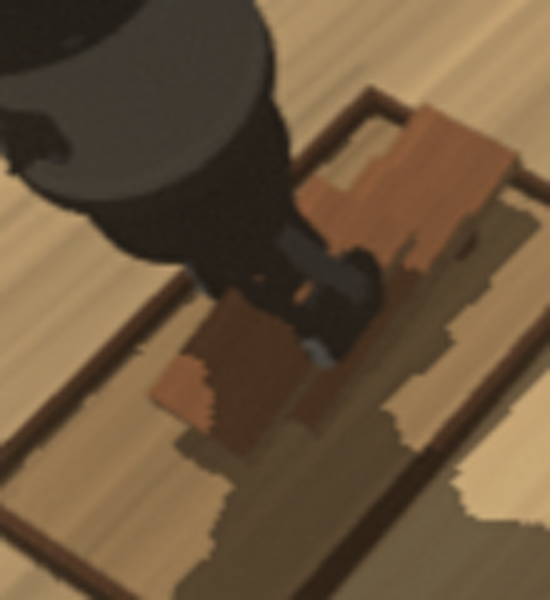

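The third board is held over the row. Its lower-end corners are at about px (230,308) and (249,322), matching the prediction.

>>> servo_tool([
  [[0.4,0.3,-0.1,0.6,0,0,0],[0.4,0.45,-0.15,1.2,0,-0.05,0],[0.4,0.45,-0.15,1.6,0,-0.05,0],[0.4,0.45,-0.15,1.75,0,-0.05,0],[0.4,0.45,-0.15,1.75,0,-0.05,0]],
])

```text
t: 17.53
eef_pos: [534.4, 202.5, 36.1]
eef_rot: [-3.139, 0.291, 1.624]
ft_force: [0.1, 0.4, -0.8]
opening: 48.4
grasp_force: 36.6
```

>>> servo_tool([
  [[0.4,0,0,0,0,0,0],[0.4,0,0,0,0,0,0]],
])

```text
t: 17.7
eef_pos: [534.8, 202.7, 36.7]
eef_rot: [-3.14, 0.291, 1.624]
ft_force: [0.4, 0.7, -0.5]
opening: 48.3
grasp_force: 36.6
```

Run:
```python
from h import *
s=ctrl.sense()
print(delta(*place(2,1,bz=7,up=0)),s["eef_pos"],s["ft_force"])
```

```text
[-0.    0.07  0.13 -0.02  0.01 -0.  ] [534.76986877 202.68518847  36.72110555] [ 0.39370581  0.6730172  -0.47473827]
```

>>> servo_tool([
  [[0.4,0,0.05,0.1,0,0,0],[0.4,0,0.05,0.15,0,0,0],[0.4,0,0.05,0.18,0,0,0],[0.4,0,0.05,0.18,0,0,0]],
])

```text
t: 18.03
eef_pos: [535.5, 202.5, 35.6]
eef_rot: [-3.141, 0.291, 1.624]
ft_force: [-1.4, 0.7, 9.2]
opening: 48.2
grasp_force: 37.6
```

>>> servo_tool([
  [[0.4,0,-0.02,-0.03,0,0,0],[0.62,0,-0.02,-0.03,0,0,0],[0.7,0,-0.02,-0.03,0,0,0],[0.8,0,-0.02,-0.03,0,0,0],[0.8,0,-0.02,-0.03,0,0,0]],
])

```text
t: 18.45
eef_pos: [535.0, 202.2, 35.1]
eef_rot: [-3.14, 0.291, 1.624]
ft_force: [0.4, -0.7, 0.1]
opening: 68.3
grasp_force: 0.0
```

>>> servo_tool([
  [[0.8,0,0,-1,0,0,0],[0.8,0,0,-3,0,0,0],[0.8,0,0,-6,0,0,0],[0.8,-1,0,-10,0,1,0],[0.8,-2,0,-12,0,2,0]],
])

```text
t: 18.87
eef_pos: [534.6, 222.1, 160.1]
eef_rot: [3.14, 0.11, 1.629]
ft_force: [1.3, 0.2, 0.5]
opening: 68.0
grasp_force: 0.0
```

>>> servo_tool([
  [[0.8,-20,-3,-2,0,1.2,2],[0.8,-20,-3,-2,0,1.2,2],[0.8,-20,-3,-2,0,1.2,2],[0.8,-24,-3,-2,0,1.2,2],[0.8,-24,-3,-2,0,1.2,2]],
])

```text
t: 19.28
eef_pos: [518.0, 12.2, 198.9]
eef_rot: [3.131, 0.011, 1.449]
ft_force: [1.3, -0.3, 0.3]
opening: 68.6
grasp_force: 0.0
```

>>> servo_tool([
  [[0.8,0,0,0,0,0,0],[0.8,0,0,0,0,0,0],[0.8,0,0,0,0,0,0],[0.8,0,0,0,0,0,0]],
])

```text
t: 19.62
eef_pos: [518.6, 15.4, 197.7]
eef_rot: [3.132, 0.01, 1.451]
ft_force: [0.6, 0.2, -0.4]
opening: 68.2
grasp_force: 0.0
```

Run:
```python
from h import *
for n in("top","side"):
    p,d=ctrl.read_camera(n)
    print(n,"pred2",proj(n,pred(2)).round(1).tolist(),"\n pred0",proj(n,pred(0)).round(1).tolist())
    print(corners(n,p,(245,345,215,312) if n=="side" else (212,255,225,306)).round(1).tolist())
cv2.imwrite("pics/b3.png",cv2.resize(p[140:370,180:400],None,fx=2.6,fy=2.6,interpolation=cv2.INTER_CUBIC)[:,:,::-1])
```

```text
top pred2 [[238.6, 242.3], [238.1, 225.0], [273.7, 222.3], [274.2, 240.0]] 
 pred0 [[262.9, 241.3], [262.3, 224.0], [298.5, 221.3], [299.1, 239.0]]
[[291.8999938964844, 237.89999389648438], [286.8999938964844, 221.89999389648438], [274.8999938964844, 222.10000610351562], [274.8999938964844, 227.89999389648438], [271.8999938964844, 221.60000610351562], [242.39999389648438, 223.60000610351562], [237.89999389648438, 226.60000610351562], [239.10000610351562, 241.89999389648438]]
side pred2 [[251.1, 328.0], [231.5, 315.6], [263.9, 271.6], [283.4, 282.7]] 
 pred0 [[273.4, 303.8], [254.1, 292.4], [284.6, 250.7], [303.8, 261.0]]
[[301.8999938964844, 259.6000061035156], [285.3999938964844, 250.60000610351562], [281.3999938964844, 252.10000610351562], [257.3999938964844, 279.3999938964844], [231.89999389648438, 315.3999938964844], [251.39999389648438, 326.1000061035156]]
```

View pics/b3.png

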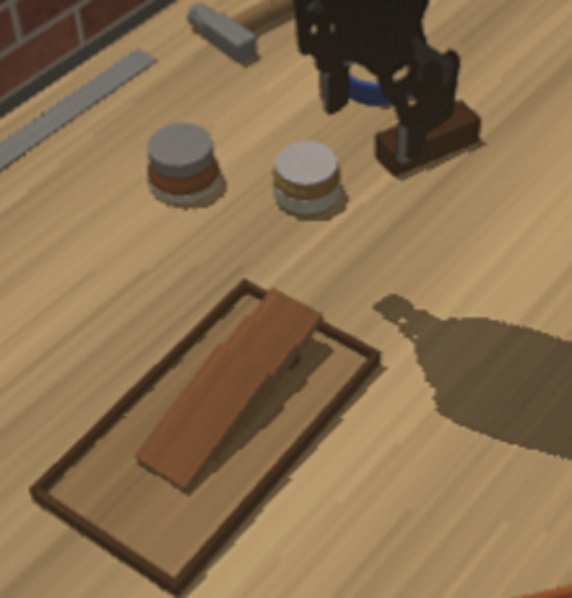

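The picture shows the three boards in one straight shingled row down the middle of the tray. The row's lower end is at full-image px (232,315)-(251,326), within 2 px of the target. The block is empty, the tins look undisturbed, and the gripper is clear of everything.

```bash
python3 -c "
from cell import ctrl
print(ctrl.sign_off())"
```

```text
the job is handed in; nothing more can be done
None
```

The three boards lie in a straight shingled row down the middle of the tray, the first on the rest and each next one about 35 mm farther along. I handed the job in at about 20 s of robot time; the last camera check put the row within about 2 pixels (a few mm) of target, and no verdict came back.

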